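# Stack the vial racks on their carrier and put the lid on

### The arm

A 7-joint arm with a two-finger parallel gripper is mounted at the origin on the work surface. World frame = base frame: x ahead of the robot, y to its left, z up, the work surface at z = 0. Lengths are in m, angles in rad, forces in N, time in s.
With the tool pointing down it reaches from about 0.4 to 0.875 m from the base axis. Payload 4.4 kg.
Tool frame: the origin (TCP) lies on the centre line of the jaws, within the pads' length; the fingertips stand 17 mm ahead of it and the grasp point (between the pads) lies 2 mm behind it; z points along the fingers, y is the line along which they close (so a half turn about z gives the same grasp; the last joint's range is limited). The gripper opens to 85 mm and grips with 20 to 120 N. Pads are 22 mm wide; open, the fingers measure 114 mm over their backs; the gripper's body (76 mm by 85 mm) begins 54 mm behind the grasp point. The pads swing forward as they close: fully open they stand 13 mm farther back than shut.
Start: joints at [1.047, 0.628, 0.038, 1.517, -0.027, 0.996, -0.02], TCP at [0.287, -0.583, 0.248] pointing down, gripper open.
Joint ranges: [-3.06, 3.06], [-0.37, 2.12], [-1.25, 1.32], [0.18, 2.47], [-1.1, 4.24], [0.23, 1.98], [-2.94, 2.94]. Speed limits (rad/s): [2.57, 2.57, 3.14, 3.14, 3.14, 3.14, 3.14].

### API

Orientations are given as [roll, pitch, yaw] about the fixed x, y, z axes, in that order (R = Rz(yaw) Ry(pitch) Rx(roll)).
In Python, from cell import r, vision gives the robot as it stands.
- The arm moves only by the shell command python3 -m inch 'ROWS' [OPENING] [FORCE]. ROWS is JSON, a list of rows, each a list of 6 numbers: the shift along the world's x, y, z normalised to -1 to 1, where 1 is 15 cm, then the turn, a rotation vector about the world's x, y, z normalised to -1 to 1, where 1 is pi/4 rad. In form: [[dx, dy, dz, wx, wy, wz], ...]. A call has 1 to 12 rows; each row is the pose to reach, as a shift and turn from the pose commanded when the call began; what a row does not reach only later rows make up. A row lasts 1/12 s, in which the tool goes at most 41.7 mm and 7.16 degrees, less where a joint would pass 70% of its speed; a pose out of reach is approached as far as the arm can. A call with a number of a shift or a turn outside -1 to 1 is refused whole. A call with a gripper value outside its range is refused whole. OPENING is the closure, from -1 (fully open) to 1 (shut), set as the call begins (- or left out, the last holds). The fingers move at their own pace and stop on an object; FORCE is the grip in N (left out, the last holds). Time passes only in rows, so rows that repeat a pose let the fingers close. It gives the time, the measured TCP pose, the force, the opening and the grip force at its end, in the units of the state.
- r.read_state(): the state, without advancing time (a new reading comes with each control period).
- vision.grab_frame(name): name is "scene" or "top" or "wrist"; returns the picture (400x640x3 uint8, red, green, blue); there is no depth.
- vision.calibration(name): a dict with "fx", "fy", "cx", "cy" (pixels), "xyz" and "orientation" of the camera in the world. Camera axes: x right, y down, z forward; pixel columns grow to the right and rows downward; lengths in m; the calibration is good to about 2 mm. A picture is of the moment at which its call begins: read the wrist's pose just before it. calibration takes no time and is no camera call; for the wrist camera it gives the pose at the moment of the call.
- r.job_done(): hands the job in; it is judged then, once.
Trained networks look in the newest picture that a camera, given by its name, has taken for a name from the list of things; names that differ only in an ending like _2 or _b are one class to them, and where a whole thing is asked for, a point or a joint stands for the part that bears it (a point fixed in the world has none). Each returns a list of dicts, best first, with "confidence" (0 to 1); they miss things now and then, are a little off and sometimes report something else, mostly with a low value. They report only what shows in the picture. A call takes as long as a camera call. They do not tell look-alikes from the thing itself.
- vision.find_in(camera, query): "centre" ([x, y, z] in m, in world coordinates, good to about 4 mm: the middle of the surface that is visible of it).
- vision.spot_point(camera, query): "centre" ([x, y, z] in m, in world coordinates, good to about 4 mm: a listed point, or the origin of a listed thing).
The state is a dict: "time_s": time; "joint_positions": joint angles; "qd": joint speeds; "joint_torque": joint torques, N m; "tool_pos": TCP position; "eef_rot": TCP orientation; "wrist_force": force on the tool from outside, world axes, zero at the start; "wrist_torque": the same for the moment, N m; "finger_gap": finger opening in m; "grasp_force": force on a finger pad.
Only numpy, scipy, OpenCV 4.12 (cv2) and the standard library are available. Lean on these libraries where they do the work, as an engineer would, in place of code of your own. Each camera call takes 0.05 s, during which the arm holds its last target. There are 200 camera calls.

### The job

Stack the vial racks on the black carrier base in this order, the blue rack first, then the yellow, then the white, and finish with the orange lid on top, each centred and in line with the one below and sitting flat between its end lips. Keep them upright on the way, set each one down and let go before fetching the next rather than dropping it, and leave the green rack, the foam tube block, the bottle and the beaker where they are.

Things in the scene. Friction and masses are not known exactly. Their poses are not given: they have to be found in the camera images.
- base: Fixed black plate 120 (x) by 76 (y) by 8 mm on the table, where the stack is built. Across each end of its top stands a red lip 50 mm long, 4 thick, 6 high, inner faces at x = +-50 mm. Origin: centre of its underside, z up. The first rack's feet stand on it (z 8 mm) between the lips, centred, rack x along base x, either way round.
- rack_blue: Blue, white-capped vials, loose, 108 (x) by 50 (y) by 50 mm, 0.16 kg. Origin: centre of its underside, z up. Two foot bars along y, z 0-10, outer faces x +-44 mm. Body z 10-44, grip sides y +-25; top = deck. 6 mm high lips on the deck ends, inner faces x +-50: the next layer's feet stand on the deck between them (6 mm play each way), its origin 44 mm above this one. Caps (6 mm) fit under it.
- rack_yellow: Yellow rack with white-capped vials, loose; same shape, size and frame as the blue rack (108 x 50 x 50 mm; feet to z 10 mm, sides to grip y +-25 mm, deck z 44 mm, lips 6 mm high at the ends). What stands on its deck has its origin 44 mm above this one's. Origin: centre of the underside of its feet. Either way round is the same.
- rack_white: White rack with blue-capped vials, loose; same shape, size and frame as the blue rack (108 x 50 x 50 mm; feet to z 10 mm, sides to grip y +-25 mm, deck z 44 mm, lips 6 mm high at the ends). What stands on its deck has its origin 44 mm above this one's. Origin: centre of the underside of its feet. Either way round is the same.
- lid: Loose orange lid, 108 (x) by 50 (y) mm, 0.09 kg. Origin: centre of the underside of its feet, z up. Foot bars as on the racks (z 0-10 mm, outer faces x +-44), plate z 10-18 mm, on top in the middle a black grip bar 60 (x) by 16 (y) mm, z 18-52 mm. Its feet stand on the white rack's deck between the lips. Either way round is the same.
- rack_green: Green rack with white-capped vials, loose, same shape and size as the blue one; not part of the stack, it stays where it is. Origin: centre of its underside.
- foam_rack: Bystander: white foam tube block 110 (x) by 150 (y) by 45 mm high with many wells and a few tubes, the tallest with blue caps, up to 147 mm above the table. Origin: centre of its underside.
- wash_bottle: Bystander: white bottle with red cap, 66 mm across, 160 mm high. Origin: centre of its underside.
- beaker: Bystander: empty greenish glass beaker, 70 mm across, 85 mm high. Origin: centre of its underside.
Not all that is in view belongs to the job. Leave any pink look-alike of the rack_white alone. Of the things that look like the lid, take the one that is farthest to the robot's left at the start.

How it is judged:
On the way, in this order (a step that is already met when the one before it is completed fails the run):
1. the blue rack is seated on the base and let go (horizontal distance between rack_blue and base below 0.01 m and z of rack_blue in the frame of base between 0.005 and 0.011 m and angle between the x axis of rack_blue and the x axis of base, either way round below 0.17 rad and angle between rack_blue's own z axis and vertical below 0.04 rad and contact force between rack_blue and the fingers below 0.1 N and linear speed of rack_blue below 0.03 m/s), for 0.2 s.
2. the yellow rack is seated on the blue rack and let go (horizontal distance between rack_yellow and rack_blue below 0.01 m and z of rack_yellow in the frame of rack_blue between 0.041 and 0.047 m and angle between the x axis of rack_yellow and the x axis of rack_blue, either way round below 0.17 rad and angle between rack_yellow's own z axis and vertical below 0.04 rad and contact force between rack_yellow and the fingers below 0.1 N and linear speed of rack_yellow below 0.03 m/s), for 0.2 s.
3. the white rack is seated on the yellow rack and let go (horizontal distance between rack_white and rack_yellow below 0.01 m and z of rack_white in the frame of rack_yellow between 0.041 and 0.047 m and angle between the x axis of rack_white and the x axis of rack_yellow, either way round below 0.17 rad and angle between rack_white's own z axis and vertical below 0.04 rad and contact force between rack_white and the fingers below 0.1 N and linear speed of rack_white below 0.03 m/s), for 0.2 s.
4. the lid is seated on the white rack and let go (horizontal distance between lid and rack_white below 0.01 m and z of lid in the frame of rack_white between 0.041 and 0.047 m and angle between the x axis of lid and the x axis of rack_white, either way round below 0.17 rad and angle between lid's own z axis and vertical below 0.04 rad and contact force between lid and the fingers below 0.1 N and linear speed of lid below 0.03 m/s), for 0.2 s.
At the end, for the whole second after the job is handed in: Blue rack on the base, yellow on blue, white on yellow, lid on white: each within 10 mm horizontally of the origin of the one below, within 3 mm of its seated height, long sides within 0.17 rad of parallel, level within 0.04 rad, released and at rest (horizontal distance between rack_blue and base below 0.01 m and z of rack_blue in the frame of base between 0.005 and 0.011 m and angle between the x axis of rack_blue and the x axis of base, either way round below 0.17 rad and angle between each of rack_blue, rack_yellow, rack_white, lid's own z axis and vertical below 0.04 rad and linear speed of each of rack_blue, rack_yellow, rack_white, lid below 0.02 m/s and horizontal distance between rack_yellow and rack_blue below 0.01 m and z of rack_yellow in the frame of rack_blue between 0.041 and 0.047 m and angle between the x axis of rack_yellow and the x axis of rack_blue, either way round below 0.17 rad and horizontal distance between rack_white and rack_yellow below 0.01 m and z of rack_white in the frame of rack_yellow between 0.041 and 0.047 m and angle between the x axis of rack_white and the x axis of rack_yellow, either way round below 0.17 rad and horizontal distance between lid and rack_white below 0.01 m and z of lid in the frame of rack_white between 0.041 and 0.047 m and angle between the x axis of lid and the x axis of rack_white, either way round below 0.17 rad); the robot touches nothing.
It fails at once if a rack of the stack or the lid is tipped by more than about 30 degrees (angle between any of rack_blue, rack_yellow, rack_white, lid's own z axis and vertical above 0.52 rad).
It fails at once if a rack or the lid is dropped (out of the fingers and falling faster than 0.5 m/s, a drop of about 13 mm) ((contact force between rack_blue and the fingers below 0.02 N and linear speed of rack_blue above 0.5 m/s) or (contact force between rack_yellow and the fingers below 0.02 N and linear speed of rack_yellow above 0.5 m/s) or (contact force between rack_white and the fingers below 0.02 N and linear speed of rack_white above 0.5 m/s) or (contact force between lid and the fingers below 0.02 N and linear speed of lid above 0.5 m/s)).
It fails at once if the green rack is shifted by more than 20 mm or tipped (distance of rack_green from where it was at the start of the episode above 0.02 m or angle between rack_green's own z axis and vertical above 0.3 rad).
It fails at once if the foam tube block, the bottle or the beaker is shifted by more than 20 mm or tipped (distance of any of foam_rack, wash_bottle, beaker from where it was at the start of the episode above 0.02 m or angle between any of foam_rack, wash_bottle, beaker's own z axis and vertical above 0.3 rad).
It also fails if it takes over 112 s, if anything falls off the work surface, if the arm or the gripper's body presses on something with over 40 N, if the wrist force passes 120 N, or if a joint passes its speed limit or range.

## Working session

There is one attempt and no reset: what is moved stays moved. The work goes in short steps, Python scripts to look and compute and a shell command to move; the robot and the scene stay as the last step left them, time stands still between calls to the robot, and variables do not carry over. Pictures are saved under pics/ and viewed, at most 16 in all, crops included, and the job is handed in when it is done.

```bash
ls; mkdir -p pics
python3 - <<'E'
from cell import r, vision
import cv2
for n in("top","scene"):
    im=vision.grab_frame(n); cv2.imwrite(f"pics/{n}0.png",im[:,:,::-1]); c=vision.calibration(n);print(n,c)
    for q in ["base","rack_blue","rack_yellow","rack_white","lid","rack_green","foam_rack","wash_bottle","beaker"]:
        print(q,[(round(d["confidence"],2),[round(v,3) for v in d["centre"]]) for d in vision.spot_point(n,q)])
print(r.read_state())
E
```

```text
pics
top {'fx': 378.48494805354676, 'fy': 378.48494805354676, 'cx': 316.4889282903968, 'cy': 202.88121107969604, 'xyz': array([0.43250457, 0.00898983, 1.34613256]), 'orientation': array([-3.0244168 ,  0.00542998, -1.56293255])}
base [(0.68, [0.462, 0.01, 0.003])]
rack_blue [(0.87, [0.461, 0.222, -0.001])]
rack_yellow []
rack_white [(0.84, [0.779, 0.226, -0.005]), (0.82, [0.631, 0.218, 0.001])]
lid [(0.83, [0.785, -0.093, 0.002]), (0.74, [0.64, -0.008, 0.001])]
rack_green [(0.84, [0.474, -0.241, 0.002])]
foam_rack [(0.82, [0.525, 0.475, -0.002]), (0.37, [0.399, -0.483, 0.001])]
wash_bottle [(0.84, [0.399, -0.484, 0.001])]
beaker [(0.83, [0.612, -0.49, 0.0])]
scene {'fx': 364.37277389948986, 'fy': 364.37277389948986, 'cx': 315.4364809813531, 'cy': 194.35826069742194, 'xyz': array([1.30861412, 0.25480089, 0.80988086]), 'orientation': array([-2.35948289,  0.00919729,  1.92683016])}
base [(0.67, [0.463, 0.018, 0.002])]
rack_blue [(0.93, [0.457, 0.226, 0.003])]
rack_yellow [(0.94, [0.633, -0.252, 0.001])]
rack_white [(0.89, [0.632, 0.218, 0.004])]
lid [(0.97, [0.785, -0.092, 0.003]), (0.72
[... 305 characters left out ...]
4717812,  0.62838241,  0.03848384,  1.51738641, -0.02698054,
        0.99628905, -0.01998693]), 'qd': array([ 4.62679854e-04, -4.90339345e-04, -6.06647590e-04,  7.50140865e-05,
        1.28228212e-03,  3.65693020e-04, -8.98708595e-05]), 'joint_torque': array([ 7.16343584e-04, -5.63277662e+01,  1.22591201e+00, -1.93784541e+01,
        1.09118916e-02,  1.44940219e-03,  1.88283394e-05]), 'tool_pos': array([ 0.28733404, -0.58307192,  0.2483289 ]), 'eef_rot': array([ 3.14154068e+00, -3.15276867e-05,  4.57830231e-01]), 'wrist_force': array([-0.18134649,  0.24535572, -0.45221875]), 'wrist_torque': array([-0.03464984,  0.04512582,  0.02214103]), 'grasp_force': 0.0, 'finger_gap': 0.08549892630219566}
```

View pics/top0.png

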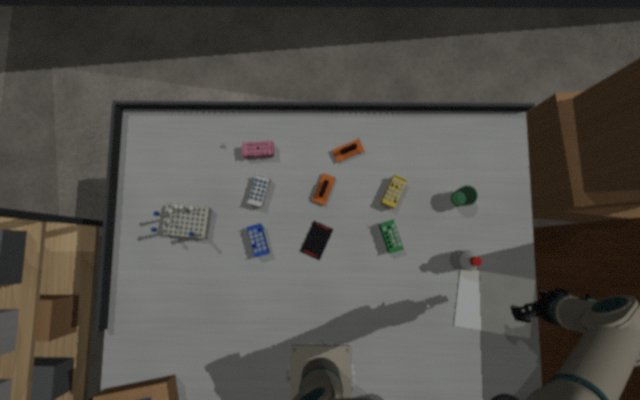

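View pics/scene0.png

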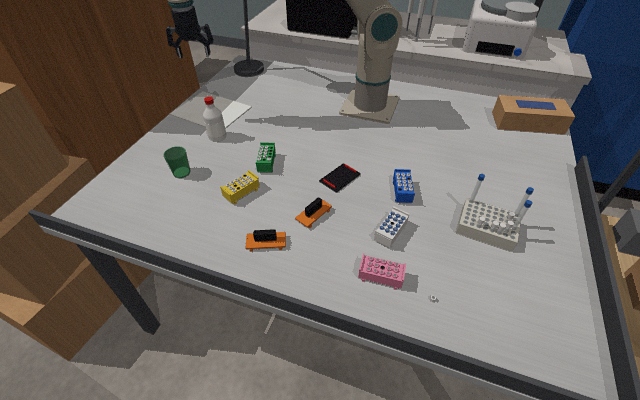

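The top view shows:
- base at (317,240), blue rack at (258,240), white rack at (258,191), yellow rack at (394,191), green rack at (390,236);
- two lids, at (323,189) and (348,150). The left one, (323,189), is at about (0.64,-0.01);
- the pink look-alike at (258,149).

Next I'll get the yaws by colour segmentation.

```bash
cat > h.py <<'E'
from cell import r, vision
import cv2, numpy as np
from scipy.spatial.transform import Rotation as R
def ray(c,pts,z):
    """pixels -> world points on plane z"""
    p=np.atleast_2d(pts).astype(float)
    d=np.c_[(p[:,0]-c["cx"])/c["fx"],(p[:,1]-c["cy"])/c["fy"],np.ones(len(p))]@R.from_euler("xyz",c["orientation"]).as_matrix().T
    o=np.array(c["xyz"]); return o+d*((z-o[2])/d[:,2])[:,None]
def proj(c,P):
    q=(np.atleast_2d(P)-c["xyz"])@R.from_euler("xyz",c["orientation"]).as_matrix()
    return np.c_[c["fx"]*q[:,0]/q[:,2]+c["cx"],c["fy"]*q[:,1]/q[:,2]+c["cy"]]
def mask(im,kind):
    h,s,v=[x.astype(int) for x in cv2.split(cv2.cvtColor(im,cv2.COLOR_RGB2HSV))]
    return {"blue":(abs(h-113)<12)&(s>120),"yellow":(abs(h-27)<7)&(s>110),"lid":(abs(h-11)<8)&(s>140)&(v>90),
            "base":(v<60)|(((h<6)|(h>172))&(s>140)),"white":(s<45)&(v>205)|(abs(h-113)<14)&(s>90)}[kind]
def rect(im,c,kind,xy,z,rad=.085):
    """centre, sides, yaw of the coloured thing near xy, outline taken at height z"""
    m=mask(im,kind); ys,xs=np.nonzero(m); W=ray(c,np.c_[xs,ys],z)
    k=np.hypot(*(W[:,:2]-xy).T)<rad
    n=np.zeros(m.shape,np.uint8); n[ys[k],xs[k]]=1
    n=cv2.morphologyEx(n,cv2.MORPH_CLOSE,np.ones((3,3)))
    _,l,st,_=cv2.connectedComponentsWithStats(n); b=1+np.argmax(st[1:,4]); ys,xs=np.nonzero(l==b)
    W=ray(c,np.c_[xs,ys],z)[:,:2]
    (cx,cy),(w,h),a=cv2.minAreaRect((W*1000).astype(np.float32))
    if w<h:w,h,a=h,w,a+90
    a=np.radians((a+90)%180-90)
    return np.round([cx/1000,cy/1000,w,h,a],3)
E
python3 - <<'E'
from h import *
im=vision.grab_frame("top");c=vision.calibration("top")
for k,xy,z in [("base",(.462,.014),.008),("blue",(.459,.224),.04),("yellow",(.633,-.252),.04),("white",(.631,.218),.04),("lid",(.64,-.009),.018)]: print(k,rect(im,c,k,xy,z))
cv2.imwrite("pics/crop.png",cv2.resize(im[130:270,220:420,::-1],None,fx=4,fy=4,interpolation=cv2.INTER_CUBIC))
w=vision.calibration("wrist");s=r.read_state();print(w,s["tool_pos"])
E
```

```text
base [ 4.59000e-01  1.80000e-02  1.13316e+02  7.33020e+01 -4.05000e-01]
blue [ 0.494  0.23  51.804 27.688 -1.546]
yellow [ 0.596 -0.234 51.188 37.362  1.18 ]Traceback (most recent call last):
  File "<stdin>", line 3, in <module>
  File "h.py", line 22, in rect
    _,l,st,_=cv2.connectedComponentsWithStats(n); b=1+np.argmax(st[1:,4]); ys,xs=np.nonzero(l==b)
                                                      ~~~~~~~~~^^^^^^^^^^
    return _wrapfunc(a, 'argmax', axis=axis, out=out, **kwds)
    return bound(*args, **kwds)
ValueError: attempt to get argmax of an empty sequence
```

```bash
sed -i 's/rad=.085)/rad=.07,k=7)/; s/    k=np.hypot/    j=np.hypot/; s/ys\[k\],xs\[k\]/ys[j],xs[j]/; s/np.ones((3,3))/np.ones((k,k))/' h.py
python3 - <<'E'
from h import *
im=vision.grab_frame("top");c=vision.calibration("top")
cv2.imwrite("pics/crop.png",cv2.resize(im[130:270,220:420,::-1],None,fx=4,fy=4,interpolation=cv2.INTER_CUBIC))
hs=cv2.cvtColor(im,cv2.COLOR_RGB2HSV);print("table",hs[215,290],"white",hs[185:200:3,250:268:3].tolist())
for k,xy,z in [("base",(.462,.014),.008),("blue",(.459,.224),.04),("yellow",(.633,-.252),.04),("lid",(.64,-.009),.018),("white",(.631,.218),.04)]: print(k,rect(im,c,k,xy,z))
E
python3 - <<'E'
from h import *
w=vision.calibration("wrist");s=r.read_state();print(w,s["tool_pos"],s["time_s"])
E
```

```text
table [ 30   4 120] white [[[30, 3, 82], [96, 14, 88], [109, 20, 104], [107, 41, 99], [103, 16, 110], [105, 13, 115]], [[90, 3, 83], [109, 40, 90], [70, 6, 127], [50, 7, 111], [90, 6, 120], [98, 9, 114]], [[110, 8, 91], [101, 17, 118], [60, 4, 129], [45, 9, 113], [107, 49, 93], [90, 5, 109]], [[102, 13, 101], [103, 23, 102], [107, 42, 97], [107, 16, 109], [106, 31, 107], [30, 10, 103]], [[107, 44, 93], [100, 14, 113], [108, 29, 106], [90, 7, 117], [96, 11, 115], [40, 8, 97]]]
base [ 4.59000e-01  1.90000e-02  1.13316e+02  7.42800e+01 -4.05000e-01]
blue [  0.457   0.219 104.049  49.725   0.291]
yellow [  0.629  -0.25  109.941  48.83   -0.432]
lid [ 6.38000e-01 -5.00000e-03  1.03293e+02  4.56480e+01 -3.72000e-01]
{'fx': 332.59724046073643, 'fy': 332.59724046073643, 'cx': 318.0439091819492, 'cy': 192.1239328892257, 'xyz': array([ 0.34764005, -0.55309161,  0.37449981]), 'orientation': array([ 2.87440424e+00,  1.64223227e-04, -1.11330213e+00])} [ 0.28732197 -0.58305545  0.2483375 ] 1.1Traceback (most recent call last):
  File "<stdin>", line 5, in <module>
  File "h.py", line 22, in rect
    _,l,st,_=cv2.connectedComponentsWithStats(n); b=1+np.argmax(st[1:,4]); ys,xs=np.nonzero(l==b)
                                                      ~~~~~~~~~^^^^^^^^^^
    return _wrapfunc(a, 'argmax', axis=axis, out=out, **kwds)
    return bound(*args, **kwds)
ValueError: attempt to get argmax of an empty sequence
```

View pics/crop.png

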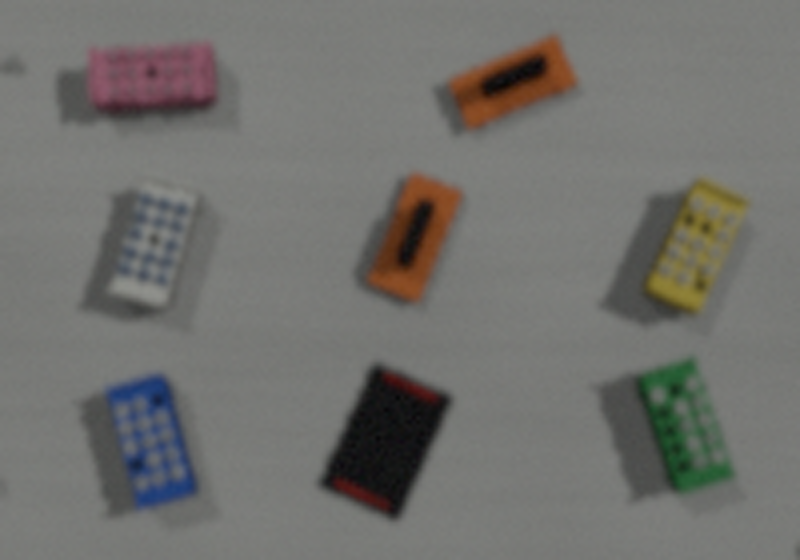

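The yaws are now: base (.459,.018) -0.405, blue (.458,.221) +0.29, yellow (.63,-.25) -0.43, left lid (.638,-.007) -0.37, and white about -0.3. I'm moving above the blue rack.

```bash
python3 -m inch '[[0.05,0.25,0.1,0,0,0],[0.1,0.5,0.1,0,0,0],[0.2,0.8,0.1,0,0,0],[0.23,1,0.1,0,0,-0.2],[0.23,1,0.1,0,0,-0.2]]' -1 60 && python3 -m inch '[[0.06,0.25,0,0,0,0],[0.12,0.5,0,0,0,0],[0.2,0.8,0,0,0,0],[0.23,1,0,0,0,0]]' && python3 -m inch '[[0.06,0.25,0,0,0,0],[0.12,0.5,0,0,0,0],[0.2,0.8,0,0,0,0],[0.23,1,0,0,0,0]]' && python3 -m inch '[[0.06,0.25,0,0,0,0],[0.12,0.5,0,0,0,0],[0.2,0.8,0,0,0,0],[0.23,1,0,0,0,0]]' && python3 -m inch '[[0.06,0.25,0,0,0,0],[0.12,0.5,0,0,0,0],[0.2,0.8,0,0,0,0],[0.23,1,0,0,0,0]]' && python3 -m inch '[[0,0.25,0,0,0,0],[0,0.36,0,0,0,0],[0,0.36,0,0,0,0],[0,0.36,0,0,0,0]]'
python3 - <<'E'
from h import *
im=vision.grab_frame("wrist");c=vision.calibration("wrist");cv2.imwrite("pics/w1.png",im[:,:,::-1])
print(rect(im,c,"blue",(.458,.221),.044,k=25), rect(im,c,"blue",(.458,.221),.05,k=25)); print([(d["confidence"],d["centre"]) for d in vision.spot_point("wrist","rack_blue")]);s=r.read_state();print(s["tool_pos"],s["eef_rot"],s["time_s"],s["joint_positions"])
E
```

```text
time_s: 1.52
tool_pos: [0.3245, -0.4246, 0.2632]
eef_rot: [-3.135, -0.003, 0.304]
wrist_force: [0.2, 0.3, -0.6]
finger_gap: 0.0855
grasp_force: 0.0
time_s: 1.85
tool_pos: [0.3572, -0.2806, 0.2635]
eef_rot: [3.142, -0.001, 0.302]
wrist_force: [0.7, 1.3, -0.4]
finger_gap: 0.0853
grasp_force: 0.0
time_s: 2.18
tool_pos: [0.3918, -0.1306, 0.2637]
eef_rot: [3.141, -0.002, 0.302]
wrist_force: [0.6, 0.1, -0.8]
finger_gap: 0.0855
grasp_force: 0.0
time_s: 2.52
tool_pos: [0.4263, 0.0197, 0.2638]
eef_rot: [-3.142, -0.002, 0.302]
wrist_force: [0.1, -0.5, 0.3]
finger_gap: 0.0852
grasp_force: 0.0
time_s: 2.85
tool_pos: [0.4608, 0.1699, 0.2637]
eef_rot: [-3.141, -0.002, 0.302]
wrist_force: [0.6, -0.1, 0.6]
finger_gap: 0.0854
grasp_force: 0.0
time_s: 3.18
tool_pos: [0.4595, 0.2216, 0.2632]
eef_rot: [3.141, 0.0, 0.303]
wrist_force: [-0.2, 0.1, -0.1]
finger_gap: 0.0855
grasp_force: 0.0
[  0.458   0.219 109.539  48.787   0.293] [  0.459   0.219 107.636  47.939   0.293]
[]
[0.45989537 0.21934377 0.26326048] [3.14042378e+00 5.16453696e-04 2.99058886e-01] 3.2833 [-0.43125979  0.41059052 -0.09735629  1.88285564  0.05297146  0.85133787
 -1.82726177]
```

View pics/w1.png

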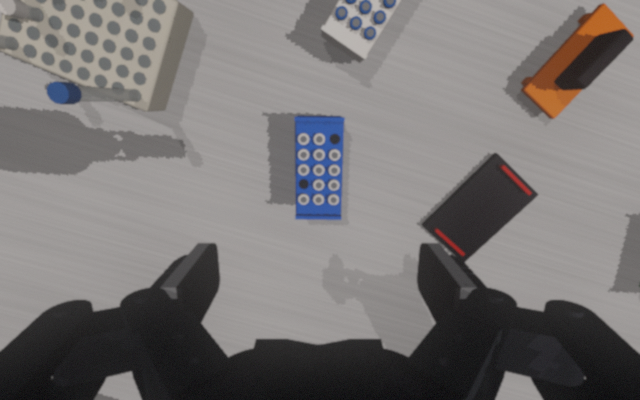

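The wrist view shows the blue rack at (320,168), lined up with the jaws, and the base at (480,205). Vision puts the rack at (.458,.219) with yaw .293, so I'm descending to grasp it.

```bash
python3 - <<'E'
from h import *
im=vision.grab_frame("wrist");c=vision.calibration("wrist")
print("base",rect(im,c,"base",(.459,.018),.008,k=9)); s=r.read_state();print(s["tool_pos"])
E
python3 -m inch '[[-0.007,-0.007,-0.25,0,0,0],[-0.007,-0.007,-0.5,0,0,0],[-0.007,-0.007,-0.75,0,0,0],[-0.007,-0.007,-1,0,0,0]]' && python3 -m inch '[[0,0,-0.2,0,0,0],[0,0,-0.4,0,0,0],[0,0,-0.5,0,0,0],[0,0,-0.567,0,0,0],[0,0,-0.567,0,0,0]]' && python3 -m inch '[[0,0,0,0,0,0],[0,0,0,0,0,0],[0,0,0,0,0,0],[0,0,0,0,0,0],[0,0,0,0,0,0],[0,0,0,0,0,0]]' 1 60
```

```text
base [ 4.58000e-01  2.00000e-02  1.22747e+02  7.66830e+01 -4.11000e-01]
[0.45996167 0.21907675 0.26332977]
time_s: 3.67
tool_pos: [0.4595, 0.2181, 0.1126]
eef_rot: [3.141, -0.002, 0.298]
wrist_force: [0.5, 0.6, -0.4]
finger_gap: 0.0855
grasp_force: 0.0
time_s: 4.08
tool_pos: [0.4582, 0.2181, 0.0268]
eef_rot: [3.14, 0.003, 0.299]
wrist_force: [-0.5, -0.4, -0.7]
finger_gap: 0.0853
grasp_force: 0.0
time_s: 4.58
tool_pos: [0.4598, 0.2202, 0.0299]
eef_rot: [-3.141, -0.003, 0.3]
wrist_force: [-0.5, -0.8, 5.6]
finger_gap: 0.0492
grasp_force: 62.5
```

```bash
python3 -m inch '[[0,0,0.1,0,0,0],[0,0,0.2,0,0,0],[0,0,0.35,0,0,0],[0,0,0.5,0,0,0],[0,0,0.5,0,0,0]]' && python3 -m inch '[[0,-0.07,0,0,0,-0.08],[0,-0.15,0,0,0,-0.17],[0,-0.25,0,0,0,-0.27],[0,-0.35,0,0,0,-0.37],[0,-0.45,0,0,0,-0.47],[0,-0.55,0,0,0,-0.57],[0,-0.65,0,0,0,-0.67],[0,-0.75,0,0,0,-0.77],[0,-0.85,0,0,0,-0.85],[0,-0.95,0,0,0,-0.9],[0,-1,0,0,0,-0.9]]' && python3 -m inch '[[0,-0.1,0,0,0,0],[0,-0.2,0,0,0,0],[0,-0.28,0,0,0,0],[0,-0.33,0,0,0,0],[0,-0.33,0,0,0,0],[0,-0.33,0,0,0,0]]'
python3 - <<'E'
from h import *
im=vision.grab_frame("wrist");c=vision.calibration("wrist");cv2.imwrite("pics/w2.png",im[:,:,::-1])
s=r.read_state();print(s["tool_pos"],s["eef_rot"][2])
p=s["tool_pos"];print(rect(im,c,"blue",p[:2],p[2]+.016,k=25))
E
```

```text
time_s: 5.0
tool_pos: [0.4612, 0.2211, 0.1076]
eef_rot: [-3.14, -0.008, 0.3]
wrist_force: [0.2, 0.3, -1.2]
finger_gap: 0.0488
grasp_force: 62.4
time_s: 5.92
tool_pos: [0.4586, 0.0673, 0.1033]
eef_rot: [3.14, -0.0, -0.411]
wrist_force: [-0.0, 0.5, -0.5]
finger_gap: 0.0491
grasp_force: 62.2
time_s: 6.42
tool_pos: [0.4589, 0.0205, 0.1033]
eef_rot: [-3.141, -0.0, -0.407]
wrist_force: [0.0, 0.6, -0.9]
finger_gap: 0.0489
grasp_force: 62.3
[0.45887359 0.021055   0.10327046] -0.4056983661388076
[ 4.7300e-01  1.5000e-02  7.9669e+01  5.1485e+01 -4.0600e-01]
```

View pics/w2.png

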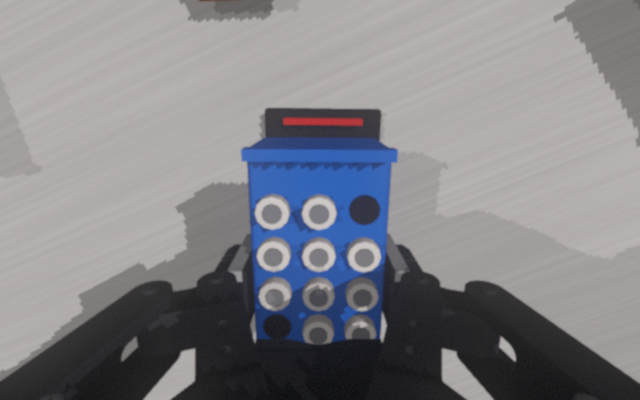

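The held blue rack's far lip is at row 149, and the base's far edge is at row 109 with its red lip at rows 118-126. The columns match (320 vs 323). I'll convert these to offsets.

Run:
```python
from h import *
c=vision.calibration("wrist");s=r.read_state();p=s["tool_pos"];y=s["eef_rot"][2]
u=np.array([np.cos(y),np.sin(y)]);v=np.array([-u[1],u[0]])
zt=p[2]+.022
for n,px,z,off in [("rack top lip left",(243,149),zt,54),("rack lip right",(397,149),zt,54),("base cornerL",(265,109),.008,60),("base cornerR",(380,109),.008,60),("redL",(283,118),.014,54),("redR",(363,118),.014,54)]:
    d=ray(c,[px],z)[0,:2]-p[:2]; print(n,np.round(1000*np.array([d@u-off/1000,d@v]),1))
```

```text
rack top lip left [-1.5 24.2]
rack lip right [ -1.5 -24.1]
base cornerL [ 2. 35.]
base cornerR [  2.  -39.3]
redL [ 2.6 22.9]
redR [  2.6 -27.7]
```

```bash
python3 -m inch '[[0.015,-0.023,-0.1,0,0,0],[0.015,-0.023,-0.2,0,0,0],[0.015,-0.023,-0.3,0,0,0],[0.015,-0.023,-0.36,0,0,0],[0.015,-0.023,-0.4,0,0,0],[0.015,-0.023,-0.42,0,0,0],[0.015,-0.023,-0.435,0,0,0],[0.015,-0.023,-0.435,0,0,0]]' && python3 -m inch '[[0,0,-0.01,0,0,0],[0,0,-0.015,0,0,0],[0,0,-0.015,0,0,0],[0,0,-0.015,0,0,0]]'
```

```text
time_s: 7.13
tool_pos: [0.4609, 0.0178, 0.038]
eef_rot: [3.142, -0.0, -0.405]
wrist_force: [-0.1, 0.0, -1.7]
finger_gap: 0.0492
grasp_force: 62.7
time_s: 7.47
tool_pos: [0.461, 0.0178, 0.0378]
eef_rot: [-3.14, -0.001, -0.405]
wrist_force: [-4.3, -0.5, 27.1]
finger_gap: 0.0493
grasp_force: 66.1
```

```bash
python3 -m inch '[[0,0,0.01,0,0,0],[0,0,0.01,0,0,0],[0,0,0.01,0,0,0],[0,0,0.01,0,0,0],[0,0,0.01,0,0,0],[0,0,0.01,0,0,0]]' -1 && python3 -m inch '[[0,0,0.1,0,0,0],[0,0,0.3,0,0,0],[0,0,0.55,0,0,0],[0,0,0.8,0,0,0],[0,0,1,0,0,0],[0,0,1,0,0,0]]' && python3 -m inch '[[0,0,0.2,0,0,0],[0,0,0.4,0,0,0],[0,0,0.46,0,0,0],[0,0,0.46,0,0,0],[0,0,0.46,0,0,0]]'
python3 - <<'E'
from h import *
im=vision.grab_frame("wrist");c=vision.calibration("wrist");cv2.imwrite("pics/w3.png",im[:,:,::-1])
s=r.read_state();print(s["tool_pos"],s["eef_rot"][2],rect(im,c,"blue",(.461,.017),.052,k=25))
E
```

```text
time_s: 7.97
tool_pos: [0.4609, 0.0171, 0.037]
eef_rot: [3.141, 0.0, -0.406]
wrist_force: [0.5, -1.0, 0.5]
finger_gap: 0.0853
grasp_force: 0.0
time_s: 8.47
tool_pos: [0.4641, 0.0167, 0.1919]
eef_rot: [-3.137, -0.008, -0.406]
wrist_force: [0.3, -1.2, 0.2]
finger_gap: 0.0852
grasp_force: 0.0
time_s: 8.88
tool_pos: [0.4607, 0.0173, 0.2557]
eef_rot: [-3.141, 0.0, -0.406]
wrist_force: [-0.1, -0.5, 0.0]
finger_gap: 0.0856
grasp_force: 0.0
[0.4601651  0.01725412 0.25508431] -0.40573373512550437 [ 4.58000e-01  1.90000e-02  1.09356e+02  5.04320e+01 -4.13000e-01]
```

View pics/w3.png

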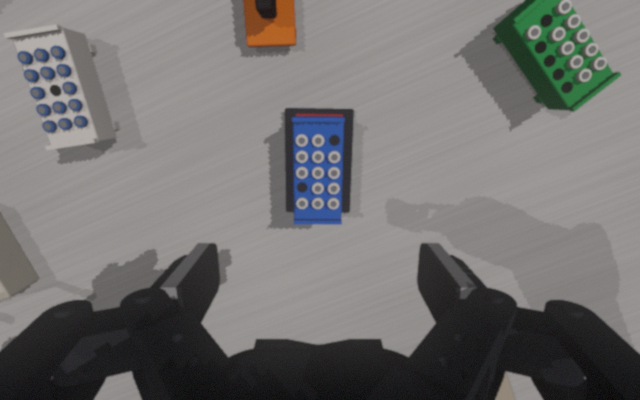

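The blue rack is flat on the base and let go: blue centre at col 319, base at col 319, and by measurement (.458,.019) yaw -.413. I'm going to the yellow rack.

```bash
python3 -m inch '[[0.12,-0.2,0,0,0,0],[0.25,-0.4,0,0,0,0],[0.38,-0.6,0,0,0,0],[0.5,-0.8,0,0,0,0],[0.567,-0.893,0,0,0,-0.03]]' && python3 -m inch '[[0.12,-0.2,0,0,0,0],[0.25,-0.4,0,0,0,0],[0.38,-0.6,0,0,0,0],[0.5,-0.8,0,0,0,0],[0.567,-0.893,0,0,0,0],[0.567,-0.893,0,0,0,0],[0.567,-0.893,0,0,0,0]]'
python3 - <<'E'
from h import *
im=vision.grab_frame("wrist");c=vision.calibration("wrist")
s=r.read_state();print(s["tool_pos"],s["eef_rot"][2],s["time_s"],rect(im,c,"yellow",(.629,-.25),.047,k=25))
print([(d["confidence"],d["centre"]) for d in vision.spot_point("wrist","rack_yellow")])
E
```

```text
time_s: 9.35
tool_pos: [0.5465, -0.1217, 0.2543]
eef_rot: [3.138, 0.0, -0.434]
wrist_force: [0.9, 0.4, 0.4]
finger_gap: 0.085
grasp_force: 0.0
time_s: 9.93
tool_pos: [0.6299, -0.2516, 0.2532]
eef_rot: [3.141, 0.004, -0.432]
wrist_force: [-0.7, 0.2, -0.6]
finger_gap: 0.0853
grasp_force: 0.0
[ 0.62997851 -0.25024479  0.2537713 ] -0.4302950472899225 9.9833 [  0.631  -0.25  109.873  49.201  -0.441]
[(0.92, [0.6326, -0.2525, 0.0005])]
```

```bash
python3 -m inch '[[0.007,-0.005,-0.25,0,0,-0.01],[0.007,-0.005,-0.5,0,0,-0.01],[0.007,-0.005,-0.75,0,0,-0.01],[0.007,-0.005,-1,0,0,-0.01]]' && python3 -m inch '[[0,0,-0.2,0,0,0],[0,0,-0.38,0,0,0],[0,0,-0.46,0,0,0],[0,0,-0.505,0,0,0],[0,0,-0.505,0,0,0]]' && python3 -m inch '[[0,0,0,0,0,0],[0,0,0,0,0,0],[0,0,0,0,0,0],[0,0,0,0,0,0],[0,0,0,0,0,0],[0,0,0,0,0,0]]' 1 60 && python3 -m inch '[[0,0,0.1,0,0,0],[0,0,0.25,0,0,0],[0,0,0.45,0,0,0],[0,0,0.65,0,0,0],[0,0,0.8,0,0,0],[0,0,0.9,0,0,0],[0,0,0.9,0,0,0]]'
```

```text
time_s: 10.37
tool_pos: [0.6319, -0.2493, 0.1049]
eef_rot: [-3.14, 0.0, -0.436]
wrist_force: [0.8, -0.3, -0.3]
finger_gap: 0.0853
grasp_force: 0.0
time_s: 10.78
tool_pos: [0.6316, -0.2506, 0.0297]
eef_rot: [-3.141, 0.002, -0.437]
wrist_force: [-0.2, -0.1, 0.7]
finger_gap: 0.0853
grasp_force: 0.0
time_s: 11.28
tool_pos: [0.6334, -0.2525, 0.0327]
eef_rot: [-3.141, -0.003, -0.438]
wrist_force: [-0.3, 1.3, 6.1]
finger_gap: 0.0493
grasp_force: 63.5
time_s: 11.87
tool_pos: [0.6342, -0.253, 0.1708]
eef_rot: [-3.141, -0.008, -0.438]
wrist_force: [-0.1, -0.7, -1.2]
finger_gap: 0.0491
grasp_force: 62.4
```

```bash
python3 -m inch '[[-0.06,0.1,0,0,0,0],[-0.15,0.25,0,0,0,0],[-0.27,0.42,0,0,0,0],[-0.38,0.6,0,0,0,0],[-0.48,0.75,0,0,0,0.02],[-0.57,0.893,0,0,0,0.037]]' && python3 -m inch '[[-0.12,0.19,0,0,0,0],[-0.24,0.37,0,0,0,0],[-0.35,0.55,0,0,0,0],[-0.46,0.72,0,0,0,0],[-0.53,0.83,0,0,0,0],[-0.57,0.893,0,0,0,0],[-0.57,0.893,0,0,0,0],[-0.57,0.893,0,0,0,0]]'
python3 - <<'E'
from h import *
im=vision.grab_frame("wrist");c=vision.calibration("wrist");cv2.imwrite("pics/w4.png",im[:,:,::-1])
s=r.read_state();print(s["tool_pos"],s["eef_rot"])
E
```

```text
time_s: 12.37
tool_pos: [0.5447, -0.1158, 0.1649]
eef_rot: [-3.141, 0.002, -0.407]
wrist_force: [1.2, -0.0, -1.2]
finger_gap: 0.0489
grasp_force: 62.5
time_s: 13.03
tool_pos: [0.4617, 0.0158, 0.1656]
eef_rot: [3.141, -0.001, -0.408]
wrist_force: [0.3, -0.4, -1.8]
finger_gap: 0.0495
grasp_force: 62.5
[0.46227541 0.01496737 0.1657148 ] [ 3.14121725e+00 -2.11706423e-03 -4.09503396e-01]
```

View pics/w4.png

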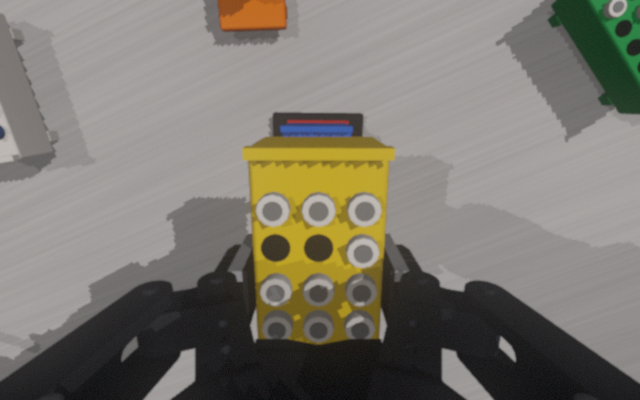

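The held yellow rack's lip edge is at row 148, cols 244-395. The blue rack's far lip top edge is at row about 125, cols 280-354, and the base's far edge is at row 114, cols 273-362.

```bash
cat > off.py <<'E'
from h import *
def off(L):
    c=vision.calibration("wrist");s=r.read_state();p=s["tool_pos"];y=s["eef_rot"][2]
    u=np.array([np.cos(y),np.sin(y)]);v=np.array([-u[1],u[0]]);print(np.round(p,4),round(y,3))
    for n,px,z,o in L:
        d=ray(c,[px],p[2]+.022 if z is None else z)[0,:2]-p[:2]; print(n,np.round(1000*np.array([d@u-o/1000,d@v]),1))
E
python3 - <<'E'
from off import *
off([("rackL",(244,148),None,54),("rackR",(395,148),None,54),("baseL",(273,114),.008,60),("baseR",(362,114),.008,60),("blueL",(281,125),.058,54),("blueR",(354,125),.058,54)])
im=cv2.imread("pics/w4.png");cv2.imwrite("pics/w4c.png",cv2.resize(im[100:170,220:420],None,fx=4,fy=4))
E
```

```text
[0.4623 0.015  0.1657] -0.41
rackL [-1.3 23.9]
rackR [ -1.3 -23.5]
baseL [-3.1 38. ]
baseR [ -3.1 -36. ]
blueL [-2.8 26.2]
blueR [ -2.8 -24.3]
```

View pics/w4c.png

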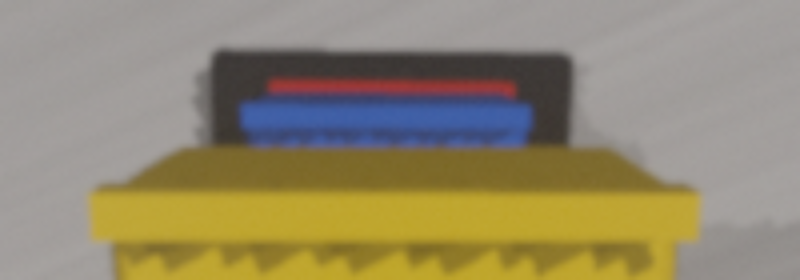

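```bash
python3 -m inch '[[-0.007,0.008,-0.1,0,0,0],[-0.007,0.008,-0.22,0,0,0],[-0.007,0.008,-0.34,0,0,0],[-0.007,0.008,-0.44,0,0,0],[-0.007,0.008,-0.5,0,0,0],[-0.007,0.008,-0.53,0,0,0],[-0.007,0.008,-0.54,0,0,0],[-0.007,0.008,-0.54,0,0,0]]' && python3 -m inch '[[0,0,-0.01,0,0,0],[0,0,-0.02,0,0,0],[0,0,-0.02,0,0,0],[0,0,-0.02,0,0,0]]'
```

```text
time_s: 13.75
tool_pos: [0.4608, 0.016, 0.0849]
eef_rot: [3.141, -0.001, -0.411]
wrist_force: [-0.6, -0.1, -1.2]
finger_gap: 0.0491
grasp_force: 62.7
time_s: 14.08
tool_pos: [0.4609, 0.0162, 0.0845]
eef_rot: [-3.139, -0.003, -0.41]
wrist_force: [-6.3, -1.7, 32.7]
finger_gap: 0.049
grasp_force: 66.8
```

```bash
python3 -m inch '[[0,0,0.012,0,0,0],[0,0,0.012,0,0,0],[0,0,0.012,0,0,0],[0,0,0.012,0,0,0],[0,0,0.012,0,0,0],[0,0,0.012,0,0,0]]' -1 && python3 -m inch '[[0,0,0.1,0,0,0],[0,0,0.3,0,0,0],[0,0,0.55,0,0,0],[0,0,0.8,0,0,0],[0,0,1,0,0,0],[0,0,1,0,0,0]]' && python3 -m inch '[[0,0,0.15,0,0,0],[0,0,0.15,0,0,0],[0,0,0.15,0,0,0],[0,0,0.15,0,0,0]]'
python3 - <<'E'
from h import *
im=vision.grab_frame("wrist");c=vision.calibration("wrist");cv2.imwrite("pics/w5.png",im[:,:,::-1])
s=r.read_state();print(s["tool_pos"],s["eef_rot"][2],rect(im,c,"yellow",(.461,.017),.1,k=35))
print(vision.spot_point("wrist","rack_white"))
E
```

```text
time_s: 14.58
tool_pos: [0.4601, 0.0174, 0.0831]
eef_rot: [3.141, 0.0, -0.408]
wrist_force: [0.2, 0.7, -0.3]
finger_gap: 0.0855
grasp_force: 0.0
time_s: 15.08
tool_pos: [0.4633, 0.017, 0.2381]
eef_rot: [-3.137, -0.008, -0.409]
wrist_force: [0.5, -0.2, 0.3]
finger_gap: 0.0852
grasp_force: 0.0
time_s: 15.42
tool_pos: [0.4596, 0.0176, 0.2551]
eef_rot: [3.141, 0.001, -0.408]
wrist_force: [-0.2, 1.0, -0.6]
finger_gap: 0.0855
grasp_force: 0.0
[0.45944665 0.01749902 0.2548579 ] -0.4083964784820855 [ 4.5900e-01  1.7000e-02  1.0941e+02  5.1339e+01 -4.0900e-01]
[{'centre': [0.6285, 0.223, 0.0018], 'confidence': 0.92}]
```

View pics/w5.png

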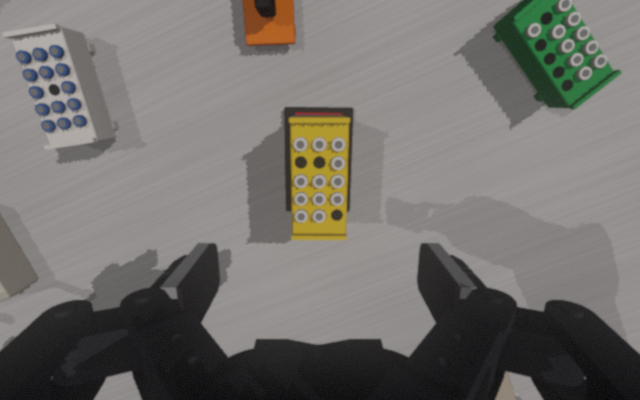

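The yellow rack is seated at (.459,.017), yaw -.409, right over the blue. The white rack is at upper left (62,90), so I'm moving over it.

```bash
python3 -m inch '[[0.14,0.16,0,0,0,0.05],[0.28,0.33,0,0,0,0.1],[0.42,0.5,0,0,0,0.14],[0.57,0.675,0,0,0,0.14]]' && python3 -m inch '[[0.14,0.16,0,0,0,0],[0.28,0.33,0,0,0,0],[0.42,0.5,0,0,0,0],[0.57,0.675,0,0,0,0],[0.57,0.675,0,0,0,0],[0.57,0.675,0,0,0,0]]'
python3 - <<'E'
from h import *
im=vision.grab_frame("wrist");c=vision.calibration("wrist");cv2.imwrite("pics/w6.png",im[:,:,::-1])
s=r.read_state();print(s["tool_pos"],s["eef_rot"][2],s["joint_positions"])
print([(d["confidence"],d["centre"]) for d in vision.spot_point("wrist","rack_white")])
h=cv2.cvtColor(im,cv2.COLOR_RGB2HSV);cols=(abs(h[...,0].astype(int)-112)<14)&(h[...,1]>90)
ys,xs=np.nonzero(cols);W=ray(c,np.c_[xs,ys],.05)[:,:2];W=W[np.hypot(*(W-[.63,.22]).T)<.07]
(a,b),(w,h2),t=cv2.minAreaRect((W*1000).astype(np.float32));print("caps",a,b,w,h2,t)
E
```

```text
time_s: 15.85
tool_pos: [0.5458, 0.1195, 0.2548]
eef_rot: [3.141, 0.002, -0.298]
wrist_force: [0.1, -0.7, -0.2]
finger_gap: 0.0852
grasp_force: 0.0
time_s: 16.35
tool_pos: [0.631, 0.2215, 0.2533]
eef_rot: [3.14, 0.002, -0.296]
wrist_force: [0.5, -0.8, -0.5]
finger_gap: 0.0854
grasp_force: 0.0
[0.63047512 0.21946533 0.25388668] -0.29822908431420125 [-0.68324901  0.71113931  0.56194244  1.46283942 -0.40232369  1.08720162
 -1.91066209]
[(0.7, [0.7841, 0.2265, -0.0012]), (0.65, [0.6304, 0.2226, 0.0066])]
caps 633.3115234375 219.03073120117188 40.855106353759766 71.04668426513672 74.77067565917969
```

View pics/w6.png

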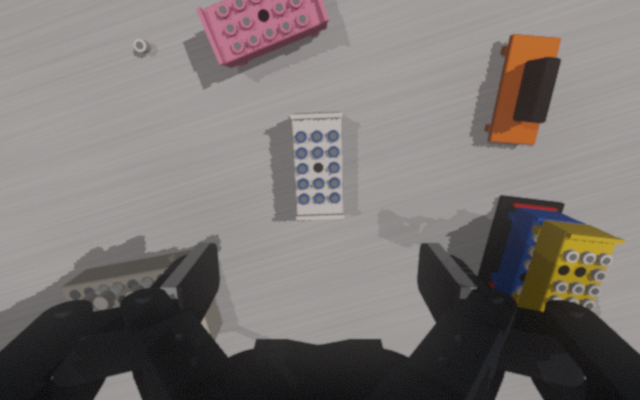

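```bash
python3 -m inch '[[0.007,0,-0.25,0,0,0.043],[0.007,0,-0.5,0,0,0.043],[0.007,0,-0.75,0,0,0.043],[0.007,0,-1,0,0,0.043]]' && python3 -m inch '[[0,0,-0.2,0,0,0],[0,0,-0.38,0,0,0],[0,0,-0.46,0,0,0],[0,0,-0.505,0,0,0],[0,0,-0.505,0,0,0]]' && python3 -m inch '[[0,0,0,0,0,0],[0,0,0,0,0,0],[0,0,0,0,0,0],[0,0,0,0,0,0],[0,0,0,0,0,0],[0,0,0,0,0,0]]' 1 60 && python3 -m inch '[[0,0,0.1,0,0,0],[0,0,0.25,0,0,0],[0,0,0.45,0,0,0],[0,0,0.65,0,0,0],[0,0,0.85,0,0,0],[0,0,1,0,0,0],[0,0,1,0,0,0]]' && python3 -m inch '[[0,0,0.1,0,0,0],[0,0,0.2,0,0,0],[0,0,0.2,0,0,0],[0,0,0.2,0,0,0]]'
```

```text
time_s: 16.78
tool_pos: [0.6315, 0.2181, 0.1049]
eef_rot: [3.141, -0.0, -0.267]
wrist_force: [0.6, 0.1, 1.0]
finger_gap: 0.0855
grasp_force: 0.0
time_s: 17.2
tool_pos: [0.6316, 0.2188, 0.0295]
eef_rot: [3.14, 0.001, -0.266]
wrist_force: [0.1, 0.5, 0.2]
finger_gap: 0.0855
grasp_force: 0.0
time_s: 17.7
tool_pos: [0.6335, 0.2203, 0.0322]
eef_rot: [-3.14, -0.003, -0.265]
wrist_force: [-0.1, 0.1, 6.1]
finger_gap: 0.0493
grasp_force: 63.2
time_s: 18.28
tool_pos: [0.6354, 0.2202, 0.1871]
eef_rot: [-3.136, -0.009, -0.265]
wrist_force: [1.5, -0.2, -0.9]
finger_gap: 0.0492
grasp_force: 62.6
time_s: 18.62
tool_pos: [0.6322, 0.2199, 0.2106]
eef_rot: [-3.141, -0.001, -0.265]
wrist_force: [-0.6, 0.2, -2.5]
finger_gap: 0.049
grasp_force: 62.5
```

```bash
python3 -m inch '[[-0.06,-0.07,0,0,0,-0.03],[-0.15,-0.18,0,0,0,-0.07],[-0.26,-0.31,0,0,0,-0.11],[-0.37,-0.44,0,0,0,-0.15],[-0.47,-0.56,0,0,0,-0.183],[-0.572,-0.678,0,0,0,-0.183]]' && python3 -m inch '[[-0.11,-0.13,0,0,0,0],[-0.22,-0.26,0,0,0,0],[-0.33,-0.39,0,0,0,0],[-0.44,-0.52,0,0,0,0],[-0.53,-0.63,0,0,0,0],[-0.572,-0.678,0,0,0,0],[-0.572,-0.678,0,0,0,0],[-0.572,-0.678,0,0,0,0]]'
python3 - <<'E'
from h import *
im=vision.grab_frame("wrist");s=r.read_state();print(s["tool_pos"],s["eef_rot"])
cv2.imwrite("pics/w7.png",cv2.resize(im[90:170,220:420,::-1],None,fx=4,fy=4))
E
```

```text
time_s: 19.12
tool_pos: [0.5445, 0.1171, 0.2088]
eef_rot: [3.14, 0.002, -0.41]
wrist_force: [0.4, 0.6, -0.9]
finger_gap: 0.0492
grasp_force: 62.5
time_s: 19.78
tool_pos: [0.461, 0.0171, 0.2098]
eef_rot: [-3.141, -0.0, -0.409]
wrist_force: [0.4, 0.4, -1.6]
finger_gap: 0.049
grasp_force: 62.5
[0.46155164 0.01759421 0.20985867] [-3.14094495e+00 -5.20881028e-04 -4.07313478e-01]
```

View pics/w7.png

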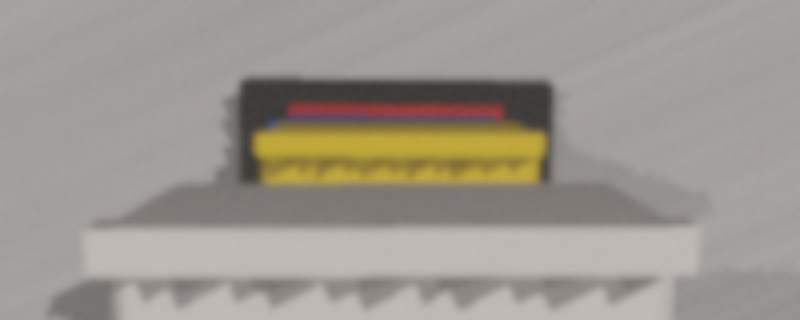

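In the crop, the white lip edge is at y 226, x 83-700, which is row 146.5, cols 240.8-395. The yellow lip edge is at y 131, x 252-547, which is row 122.8, cols 283-356.8.

Run:
```python
from off import *
off([("rackL",(240.8,146.5),None,54),("rackR",(395,146.5),None,54),("baseL",(280,110),.008,60),("baseR",(358,110),.008,60),("yelL",(283,122.8),.102,54),("yelR",(356.8,122.8),.102,54)])
```

```text
[0.4616 0.0176 0.2099] -0.407
rackL [-0.8 24.8]
rackR [ -0.8 -23.5]
baseL [-1.2 37.2]
baseR [ -1.2 -37.5]
yelL [-1.5 24.9]
yelR [ -1.5 -26.1]
```

```bash
python3 -m inch '[[-0.007,-0.005,-0.1,0,0,0],[-0.007,-0.005,-0.22,0,0,0],[-0.007,-0.005,-0.34,0,0,0],[-0.007,-0.005,-0.43,0,0,0],[-0.007,-0.005,-0.49,0,0,0],[-0.007,-0.005,-0.52,0,0,0],[-0.007,-0.005,-0.53,0,0,0],[-0.007,-0.005,-0.53,0,0,0]]' && python3 -m inch '[[0,0,-0.01,0,0,0],[0,0,-0.02,0,0,0],[0,0,-0.02,0,0,0],[0,0,-0.02,0,0,0]]'
```

```text
time_s: 20.5
tool_pos: [0.46, 0.016, 0.1305]
eef_rot: [-3.142, -0.0, -0.408]
wrist_force: [-0.7, 0.3, -1.4]
finger_gap: 0.0487
grasp_force: 62.6
time_s: 20.83
tool_pos: [0.4601, 0.0159, 0.1281]
eef_rot: [-3.141, -0.001, -0.408]
wrist_force: [0.3, -0.2, 2.6]
finger_gap: 0.0494
grasp_force: 62.8
```

```bash
python3 -m inch '[[0,0,-0.007,0,0,0],[0,0,-0.007,0,0,0],[0,0,-0.007,0,0,0]]' && python3 -m inch '[[0,0,0.004,0,0,0],[0,0,0.004,0,0,0],[0,0,0.004,0,0,0],[0,0,0.004,0,0,0],[0,0,0.004,0,0,0],[0,0,0.004,0,0,0]]' -1 && python3 -m inch '[[0,0,0.1,0,0,0],[0,0,0.3,0,0,0],[0,0,0.55,0,0,0],[0,0,0.8,0,0,0],[0,0,0.87,0,0,0],[0,0,0.87,0,0,0],[0,0,0.87,0,0,0]]'
python3 - <<'E'
from h import *
im=vision.grab_frame("wrist");c=vision.calibration("wrist");cv2.imwrite("pics/w8.png",im[:,:,::-1])
s=r.read_state();print(s["tool_pos"],s["eef_rot"][2])
h=cv2.cvtColor(im,cv2.COLOR_RGB2HSV);cols=(abs(h[...,0].astype(int)-112)<14)&(h[...,1]>90)
ys,xs=np.nonzero(cols);W=ray(c,np.c_[xs,ys],.146)[:,:2];W=W[np.hypot(*(W-[.46,.017]).T)<.06]
(a,b),(w,h2),t=cv2.minAreaRect((W*1000).astype(np.float32));print("caps",a,b,w,h2,t)
print([(d["confidence"],d["centre"]) for d in vision.spot_point("wrist","lid")])
E
```

```text
time_s: 21.08
tool_pos: [0.4602, 0.0158, 0.1281]
eef_rot: [-3.14, -0.002, -0.409]
wrist_force: [-3.2, 0.0, 15.7]
finger_gap: 0.0492
grasp_force: 64.8
time_s: 21.58
tool_pos: [0.4594, 0.0157, 0.127]
eef_rot: [3.141, 0.0, -0.409]
wrist_force: [-0.0, 0.0, -0.3]
finger_gap: 0.0856
grasp_force: 0.0
time_s: 22.17
tool_pos: [0.4595, 0.0161, 0.2578]
eef_rot: [-3.141, -0.001, -0.408]
wrist_force: [-0.1, -0.3, 0.1]
finger_gap: 0.0854
grasp_force: 0.0
[0.45883564 0.0160819  0.25694606] -0.40805806526181976
caps 459.2837219238281 16.612422943115234 41.54784393310547 72.9966049194336 66.60161590576172
[]
```

View pics/w8.png

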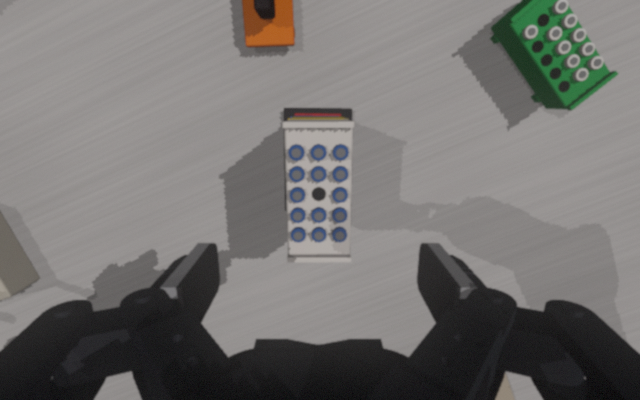

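The white rack is seated at (.459,.017), yaw -.408. Next is the lid.

```bash
python3 -m inch '[[0.2,-0.03,0,0,0,0.04],[0.4,-0.06,0,0,0,0.04],[0.65,-0.1,0,0,0,0.04],[0.9,-0.13,0,0,0,0.04],[1,-0.16,0,0,0,0.04]]' && python3 -m inch '[[0.2,0,0,0,0,0],[0.2,0,0,0,0,0],[0.2,0,0,0,0,0],[0.2,0,0,0,0,0]]'
python3 - <<'E'
from h import *
im=vision.grab_frame("wrist");c=vision.calibration("wrist");cv2.imwrite("pics/w9.png",im[:,:,::-1])
s=r.read_state();print(s["tool_pos"],s["eef_rot"][2],rect(im,c,"lid",(.639,-.008),.018,k=25))
print([(d["confidence"],d["centre"]) for d in vision.spot_point("wrist","lid")])
E
```

```text
time_s: 22.68
tool_pos: [0.6132, -0.0084, 0.2552]
eef_rot: [3.141, -0.001, -0.376]
wrist_force: [1.0, -0.2, 0.2]
finger_gap: 0.0854
grasp_force: 0.0
time_s: 23.02
tool_pos: [0.638, -0.0085, 0.2557]
eef_rot: [3.14, 0.004, -0.378]
wrist_force: [-0.7, 1.7, -0.1]
finger_gap: 0.0853
grasp_force: 0.0
[ 0.63797015 -0.00838747  0.25633972] -0.3777593121102636 [ 6.42000e-01 -6.00000e-03  1.05153e+02  4.85790e+01 -3.78000e-01]
[(0.6, [0.6428, -0.0036, -0.0021])]
```

View pics/w9.png

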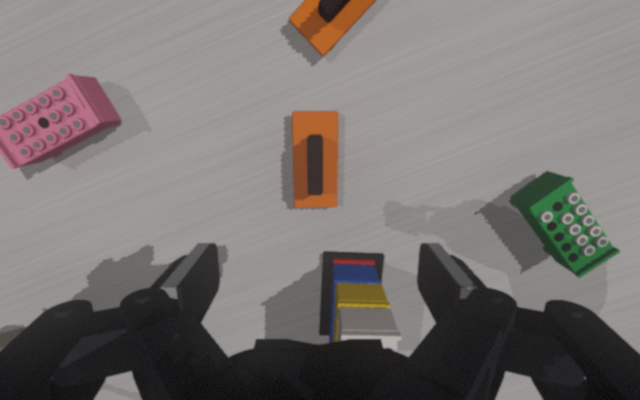

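The left lid is at (315,160), measured (.642,-.006) yaw -.378. I'm grasping the bar at TCP z about .046.

```bash
python3 -m inch '[[0.027,0.016,-0.25,0,0,0],[0.027,0.016,-0.5,0,0,0],[0.027,0.016,-0.75,0,0,0],[0.027,0.016,-1,0,0,0]]' && python3 -m inch '[[0,0,-0.2,0,0,0],[0,0,-0.32,0,0,0],[0,0,-0.38,0,0,0],[0,0,-0.4,0,0,0],[0,0,-0.4,0,0,0]]' && python3 -m inch '[[0,0,0,0,0,0],[0,0,0,0,0,0],[0,0,0,0,0,0],[0,0,0,0,0,0],[0,0,0,0,0,0],[0,0,0,0,0,0],[0,0,0,0,0,0],[0,0,0,0,0,0],[0,0,0,0,0,0]]' 1 50
```

```text
time_s: 23.45
tool_pos: [0.6428, -0.0053, 0.1068]
eef_rot: [-3.141, -0.0, -0.377]
wrist_force: [0.1, -0.3, 0.6]
finger_gap: 0.0852
grasp_force: 0.0
time_s: 23.87
tool_pos: [0.6434, -0.0059, 0.0479]
eef_rot: [3.141, -0.0, -0.377]
wrist_force: [-0.6, -0.0, 0.4]
finger_gap: 0.0857
grasp_force: 0.0
time_s: 24.62
tool_pos: [0.6438, -0.0059, 0.0481]
eef_rot: [-3.141, -0.0, -0.377]
wrist_force: [-0.5, -1.0, 4.7]
finger_gap: 0.0151
grasp_force: 51.3
```

```bash
python3 -m inch '[[0,0,0.07,0,0,0],[0,0,0.18,0,0,0],[0,0,0.35,0,0,0],[0,0,0.55,0,0,0],[0,0,0.75,0,0,0],[0,0,0.92,0,0,0],[0,0,1,0,0,0]]' && python3 -m inch '[[0,0,0.12,0,0,0],[0,0,0.2,0,0,0],[0,0,0.25,0,0,0],[0,0,0.25,0,0,0],[0,0,0.25,0,0,0]]' && python3 -m inch '[[-0.06,0.01,0,0,0,-0.02],[-0.15,0.02,0,0,0,-0.04],[-0.26,0.03,0,0,0,-0.04],[-0.37,0.04,0,0,0,-0.04],[-0.48,0.05,0,0,0,-0.04],[-0.6,0.07,0,0,0,-0.04],[-0.7,0.09,0,0,0,-0.04],[-0.8,0.1,0,0,0,-0.04],[-0.9,0.12,0,0,0,-0.04],[-1,0.15,0,0,0,-0.04]]' && python3 -m inch '[[-0.09,0,0,0,0,0],[-0.16,0,0,0,0,0],[-0.2,0,0,0,0,0],[-0.2,0,0,0,0,0],[-0.2,0,0,0,0,0]]'
python3 - <<'E'
from h import *
im=vision.grab_frame("wrist");s=r.read_state();print(s["tool_pos"],s["eef_rot"])
cv2.imwrite("pics/w10.png",cv2.resize(im[90:230,220:420,::-1],None,fx=4,fy=4))
E
```

```text
time_s: 25.2
tool_pos: [0.6451, -0.0063, 0.2015]
eef_rot: [-3.14, -0.005, -0.377]
wrist_force: [1.0, 0.1, -0.6]
finger_gap: 0.0149
grasp_force: 50.5
time_s: 25.62
tool_pos: [0.6433, -0.0058, 0.2345]
eef_rot: [3.141, 0.001, -0.377]
wrist_force: [-1.1, 0.2, -0.8]
finger_gap: 0.0148
grasp_force: 50.5
time_s: 26.45
tool_pos: [0.492, 0.0165, 0.234]
eef_rot: [3.14, 0.002, -0.409]
wrist_force: [-0.4, 0.2, -0.6]
finger_gap: 0.0147
grasp_force: 50.5
time_s: 26.87
tool_pos: [0.4637, 0.0167, 0.2348]
eef_rot: [3.141, 0.0, -0.408]
wrist_force: [0.5, 0.2, -0.2]
finger_gap: 0.0149
grasp_force: 50.5
[0.46420409 0.01661848 0.23491509] [ 3.14138019e+00 -5.67825141e-04 -4.08424500e-01]
```

View pics/w10.png

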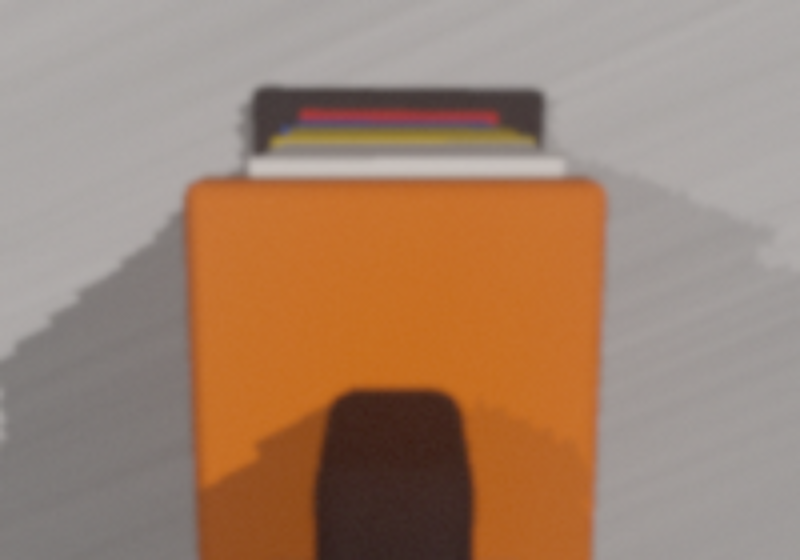

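The lid's far edge is at row 135, cols 266.5-371.5, and the white lip edge is at row 129, cols 282-361.

Run:
```python
from off import *
z=r.read_state()["tool_pos"][2]-.029
off([("lidL",(266.5,135),z,54),("lidR",(371.5,135),z,54),("whL",(282.2,129.2),.146,54),("whR",(361.2,129.2),.146,54)])
```

```text
[0.4642 0.0166 0.2349] -0.408
lidL [-2.1 24.5]
lidR [ -2.1 -24.1]
whL [-4.3 23.5]
whR [ -4.3 -26.9]
```

```bash
python3 -m inch '[[-0.019,-0.006,-0.06,0,0,0],[-0.019,-0.006,-0.14,0,0,0],[-0.019,-0.006,-0.21,0,0,0],[-0.019,-0.006,-0.26,0,0,0],[-0.019,-0.006,-0.285,0,0,0],[-0.019,-0.006,-0.295,0,0,0],[-0.019,-0.006,-0.295,0,0,0]]' && python3 -m inch '[[0,0,-0.01,0,0,0],[0,0,-0.017,0,0,0],[0,0,-0.017,0,0,0],[0,0,-0.017,0,0,0]]'
```

```text
time_s: 27.5
tool_pos: [0.461, 0.0156, 0.1907]
eef_rot: [3.141, -0.0, -0.409]
wrist_force: [0.0, 0.4, -0.3]
finger_gap: 0.015
grasp_force: 50.5
time_s: 27.83
tool_pos: [0.4608, 0.0158, 0.1885]
eef_rot: [-3.141, -0.0, -0.408]
wrist_force: [0.4, -0.5, -0.7]
finger_gap: 0.0151
grasp_force: 50.5
```

```bash
python3 -m inch '[[0,0,-0.007,0,0,0],[0,0,-0.007,0,0,0],[0,0,-0.007,0,0,0]]' && python3 -m inch '[[0,0,-0.007,0,0,0],[0,0,-0.007,0,0,0],[0,0,-0.007,0,0,0]]'
```

```text
time_s: 28.08
tool_pos: [0.461, 0.0158, 0.1879]
eef_rot: [-3.141, -0.001, -0.409]
wrist_force: [-1.8, 0.5, 6.0]
finger_gap: 0.0146
grasp_force: 51.5
time_s: 28.33
tool_pos: [0.4611, 0.0158, 0.1879]
eef_rot: [-3.139, -0.001, -0.409]
wrist_force: [-4.5, -0.0, 17.6]
finger_gap: 0.0146
grasp_force: 53.1
```

Contact. I'm releasing the lid, backing up clear of it and checking.

```bash
python3 -m inch '[[0,0,0.005,0,0,0],[0,0,0.005,0,0,0],[0,0,0.005,0,0,0],[0,0,0.005,0,0,0],[0,0,0.005,0,0,0],[0,0,0.005,0,0,0],[0,0,0.005,0,0,0],[0,0,0.005,0,0,0]]' -1 && python3 -m inch '[[0,0,0.1,0,0,0],[0,0,0.3,0,0,0],[0,0,0.5,0,0,0],[0,0,0.7,0,0,0],[0,0,0.8,0,0,0],[0,0,0.8,0,0,0],[0,0,0.8,0,0,0]]'
python3 - <<'E'
from h import *
im=vision.grab_frame("wrist");c=vision.calibration("wrist");a=vision.grab_frame("scene")
s=r.read_state();print(s["tool_pos"],rect(im,c,"lid",(.459,.0166),.158,k=45))
a=cv2.resize(a[60:260,200:480],(560,400));b=cv2.resize(im,(560,350));cv2.imwrite("pics/end.png",np.hstack([a[:350,:],b])[:,:,::-1][:, :1120] if 0 else cv2.resize(np.hstack([a[:350],b]),(800,250))[:,:,::-1])
E
```

```text
time_s: 29.0
tool_pos: [0.4607, 0.0157, 0.1869]
eef_rot: [3.141, 0.0, -0.409]
wrist_force: [-1.0, -0.4, -0.4]
finger_gap: 0.0853
grasp_force: 0.0
time_s: 29.58
tool_pos: [0.4609, 0.016, 0.3074]
eef_rot: [-3.14, -0.001, -0.408]
wrist_force: [-0.4, -0.1, -0.1]
finger_gap: 0.0854
grasp_force: 0.0
[0.45993969 0.01594523 0.30603198] [ 4.62000e-01  1.60000e-02  1.09607e+02  4.89350e+01 -4.08000e-01]
```

View pics/end.png

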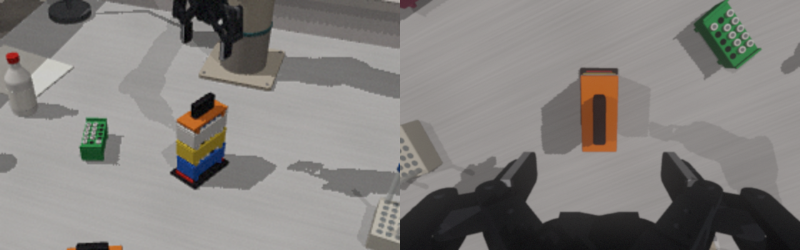

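The stack stands straight: blue, yellow, white, then the lid at (.462,.016), yaw -.408, about 3 mm from the white rack's centre. The gripper is clear, so I'm handing in.

```bash
python3 -c "
from cell import r
print(r.job_done())"
```

```text
the job is handed in; nothing more can be done
None
```

The blue, yellow and white racks and the orange lid are stacked on the base, aligned to within about 3 mm by camera; I handed the job in at about 30 s, and the hand-in call returned no verdict.

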